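Clear the modelling bench onto its outline tiles

TASK

Put the bench back in order: lay the yellow tape measure flat inside the yellow outline and the red sanding block, grey side down, inside the red outline, each lined up with its outline (either way round). Stand the small white mixing cup, upside down as it is, on the white disc of the round-marked tile, and only then put the large blue cup over it so that it drops fully home, upright and inside the blue ring. Don't tip a cup over, and leave the paint tin, the jar and the mallet where they are.

Things in the scene. Friction and masses are not known exactly. Their poses are not given: they have to be found in the camera images.
- small_cup_mid (a point): small white tapered plastic mixing cup, loose, standing upside down (closed end up): 70 mm high, outer diameter 40 mm at the closed top, 54 mm at the mouth below, 47 mm half-way up. The point is on its axis, half-way up (35 mm above the mouth); z up along the axis.
- large_cup_mid (a point): large blue tapered plastic cup, loose, upside down: 73 mm high, outer diameter 51 mm at the closed top, 66 at the mouth below, 58.5 half-way up; wall 2.5, closed end 5 mm thick. Goes over the small cup with about 3 mm play all round; home, it rests on the small cup's top, its mid point 3.5 mm above the small cup's. The point is on its axis, half-way up (36.5 mm above the mouth); z up.
- tape_mid (a point): yellow tape measure with a black round label, loose, lying flat: 60 mm (its x) by 50 mm (its y) by 28 mm high. The point is its centre, 14 mm above its underside; z up.
- block_mid (a point): red hand sanding block with a black stripe on top and a grey sole, loose, lying sole down: 95 mm (its x) by 45 mm (its y) by 34 mm high. The point is its centre, 17 mm above its underside; z up.
- tile_cups: black tile 130 x 130 x 5 mm, fixed to the bench, with a painted white disc (diameter 54 mm) in a blue ring (inner diameter 86 mm), both concentric with it: the place of the cups. Origin: centre of its underside, on the bench; z up, upper face 5 mm above it.
- tile_tape: black tile 110 (x) x 100 (y) x 5 mm, fixed, with a yellow rectangular outline, inside 80 (x) x 70 (y) mm, centred on it: the place of the tape measure, whose x goes along the tile's x, either way round. Origin: centre of its underside, on the bench; z up, upper face 5 mm above it.
- tile_block: black tile 140 (x) x 90 (y) x 5 mm, fixed, with a red rectangular outline, inside 115 (x) x 65 (y) mm, centred on it: the place of the sanding block, whose x goes along the tile's x, either way round. Origin: centre of its underside, on the bench; z up, upper face 5 mm above it.
- tin_mid (a point): paint tin with an orange and white label, loose, to be left alone: diameter 102 mm, 111 mm high, standing. The point is on its axis, 55 mm up.
- jar_mid (a point): amber glass jar with a brass lid, loose, to be left alone: diameter 72 mm, 120 mm high, standing. The point is on its axis, 60 mm up.
- mallet_head (a point): black rubber mallet lying on the bench, loose, to be left alone: head a cylinder 100 mm long (its x), diameter 60 mm; orange handle, diameter 26 mm, reaching 263 mm along its +y. The point is the centre of the head, 30 mm up.

How it is judged:
By the outcome, as a careful person would: the job done as asked, in the order asked, and still so for the second after the job is handed in, with the robot touching nothing.
It also fails if it takes over 120 s, if anything falls off the work surface, if the arm or the gripper's body presses on something with over 40 N, if the wrist force passes 120 N, or if a joint passes its speed limit or range.

ROBOT

A 6-joint arm with a two-finger parallel gripper is mounted at the origin on the work surface. World frame = base frame: x ahead of the robot, y to its left, z up, the work surface at z = 0. Lengths are in m, angles in degrees, forces in N, time in s.
With the tool pointing down it reaches from about 0.4 to 0.825 m from the base axis. Payload 7 kg.
Tool frame: the origin (TCP) lies on the centre line of the jaws, within the pads' length; the fingertips stand 22 mm ahead of it and the grasp point (between the pads) lies 3 mm ahead of it; z points along the fingers, y is the line along which they close (so a half turn about z gives the same grasp; the last joint's range is limited). The gripper opens to 88 mm and grips with 3 to 60 N. Pads are 19 mm wide; open, the fingers measure 130 mm over their backs; the gripper's body (78 mm by 193 mm) begins 47 mm behind the grasp point.
Start: joints at [-58.722, 20.546, 0.682, 0, -70.136, -16.507], TCP at [0.172, -0.653, 0.249] pointing down, gripper open.
Joint ranges: [-176.03, 176.03], [-82.01, 121.73], [-58.28, 71.71], [-173.87, 95.51], [-174.79, -0.11], [-173.66, 173.66]. Speed limits (degrees/s): [136.94, 136.94, 172.46, 180, 180, 180].

INTERFACE

Orientations are given as [roll, pitch, yaw] about the fixed x, y, z axes, in that order (R = Rz(yaw) Ry(pitch) Rx(roll)).
In Python, from plant import get_state, cams, r gives the robot as it stands.
- The arm moves only by the tool apply_moves, never from a script. Its argument "targets" is a list of rows, each an object with "dp": the shift along the world's x, y, z in m, a list of three; "yaw": the turn about the world's z in degrees. In form: [{"dp": [x, y, z], "yaw": yaw}, ...]. A call has 1 to 20 rows; each row is the pose to reach, as a shift and turn from the pose commanded when the call began; what a row does not reach only later rows make up. A row lasts 1/12 s, in which the tool goes at most 41.7 mm and 7.16 degrees, less where a joint would pass 70% of its speed; a pose out of reach is approached as far as the arm can. A call with a gripper value outside its range is refused whole. "grip" is the gripper command: -1 is fully open, 1 is shut, values between are in proportion, set as the call begins (left out, the last holds). The fingers move at their own pace and stop on an object; "squeeze" is the grip in N (left out, the last holds). Time passes only in rows, so rows that repeat a pose let the fingers close. It gives the time, the measured TCP pose, the force, the opening and the grip force at its end, in the units of the state.
- get_state(): the state, without advancing time (a new reading comes with each control period).
- cams.capture(name): name is "scene" or "top" or "wrist"; returns a dict with "image" (400x640x3 uint8, red, green, blue), "range_z" (400x640 float32, m along the optical axis (not along the pixel's ray), 0 where there is no reading), "fx", "fy", "cx", "cy" (pixels), "R" (3x3) and "t" (3): a world point X has camera coordinates R X + t; the wrist camera has in their place "T_tool_cam" (4x4, takes a point from camera to tool coordinates, whose origin is the TCP and whose axes are the flange's). Camera axes: x right, y down, z forward; pixel columns grow to the right and rows downward; lengths in m; the calibration is good to about 2 mm. A picture is of the moment at which its call begins: read the wrist's pose just before it.
- r.close_job(): hands the job in; it is judged then, once.
The state is a dict: "time_s": time; "joints": joint angles; "qd": joint speeds; "joint_torque": joint torques, N m; "tcp_pos": TCP position; "eef_rot": TCP orientation; "contact_force": force on the tool from outside, world axes, zero at the start; "moment": the same for the moment, N m; "gripper_width": finger opening in m; "gripper_force": force on a finger pad.
Only numpy, scipy, OpenCV 4.12 (cv2) and the standard library are available. Lean on these libraries where they do the work, as an engineer would, in place of code of your own. Each camera call takes 0.05 s, during which the arm holds its last target. There are 200 camera calls.

## Working session

There is one attempt and no reset: what is moved stays moved. The work goes in short steps, Python scripts to look and compute and a tool call to move; the robot and the scene stay as the last step left them, time stands still between calls to the robot, and variables do not carry over. Pictures are saved under pics/ and viewed, at most 14 in all, crops included, and the job is handed in when it is done.

Besides the shell and the picture viewer there is one more tool, called after "Emit:" as name(argument=value, ...), one argument or row to a line, values as JSON. apply_moves: Moves the arm, as the interface text tells. Its arguments: {"type":"object","properties":{"targets":{"type":"array","items":{"type":"object","properties":{"dp":{"type":"array","items":{"type":"number"}},"yaw":{"type":"number"}}}},"grip":{"type":"number"},"squeeze":{"type":"number"}},"required":["targets"]}

```bash
ls; mkdir -p pics
python3 - <<'E'
from plant import get_state,cams,r
import cv2,pickle
s=get_state();print(s)
for n in("scene","top"):
    c=cams.capture(n);cv2.imwrite(f"pics/{n}0.png",c["image"][:,:,::-1]);pickle.dump(c,open(f"{n}0.pkl","wb"));print(n,c["R"],c["t"],c["fx"],c["cx"],c["cy"])
E
```

```text
pics
{'time_s': 0.0, 'joints': array([-5.87216766e+01,  2.05912809e+01,  6.32775054e-01, -1.99779045e-02,
       -7.01357083e+01, -1.65050584e+01]), 'qd': array([ 0.0132168 , -0.02580491, -0.02016601,  0.12717517, -0.02080347,
       -0.02533415]), 'joint_torque': array([-1.02944472e-03, -5.82719135e+01,  2.93062520e+01,  6.99750960e+00,
        7.18108247e-03, -1.74042757e-04]), 'tcp_pos': array([ 0.17195651, -0.65225252,  0.24761726]), 'eef_rot': array([ 1.79904332e+02, -8.76225981e-03, -1.65233532e+02]), 'contact_force': array([ 0.41951795, -0.12568038,  0.18793869]), 'moment': array([-0.01320496,  0.07518585,  0.06014263]), 'gripper_force': 0.0, 'gripper_width': 0.08747322660037918}
scene [[ 0.74904083  0.66251489 -0.00344365]
 [ 0.53165717 -0.60417801 -0.59355672]
 [-0.39532075  0.44276738 -0.80478479]] [-0.43097266 -0.26816667  1.62923685] 399.43935241508933 313.53335347254193 197.56820580573273
top [[ 0.00461493 -0.99991257 -0.01239193]
 [-0.98531184 -0.00243147 -0.17074737]
 [ 0.17070232  0.01299791 -0.98523691]] [7.15216422e-04 5.95188319e-01 1.26189220e+00] 452.603398542119 326.64822402711275 198.67323561796047
```

View pics/top0.png

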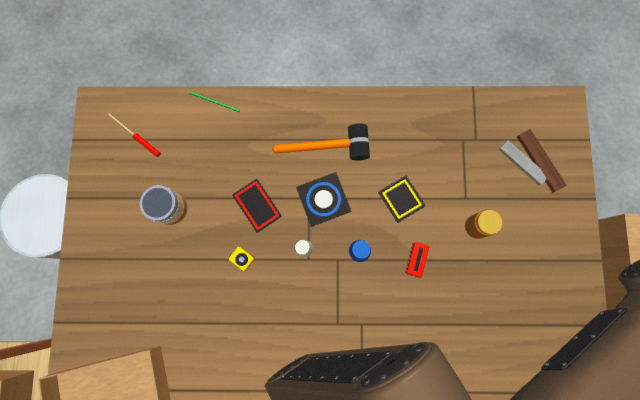

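View pics/scene0.png

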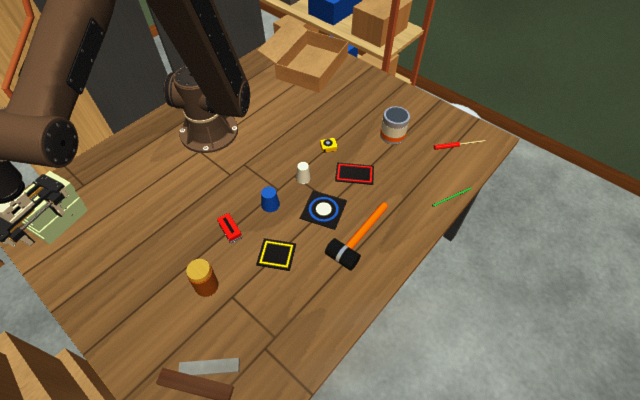

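The top view shows the tape measure at (241,259), white cup (303,247), blue cup (361,250) and block (418,260). The tiles are red (257,205), round (324,199) and yellow (401,199). The jar is at (488,223), the tin at (162,204) and the mallet at (358,142), with its handle pointing left.

```bash
cat > h.py <<'E'
import numpy as np,cv2
def toplane(c,uv,h,R=None,t=None):
    R=c["R"] if R is None else R;t=c["t"] if t is None else t
    uv=np.asarray(uv,float).reshape(-1,2)
    d=np.c_[(uv[:,0]-c["cx"])/c["fx"],(uv[:,1]-c["cy"])/c["fy"],np.ones(len(uv))]@R
    o=-R.T@t
    return o+d*((h-o[2])/d[:,2])[:,None]
def worldmap(c,R=None,t=None):
    R=c["R"] if R is None else R;t=c["t"] if t is None else t
    v,u=np.mgrid[:c["range_z"].shape[0],:c["range_z"].shape[1]];z=c["range_z"]
    P=np.stack([(u-c["cx"])/c["fx"]*z,(v-c["cy"])/c["fy"]*z,z],-1)
    W=(P-t)@R; W[z==0]=np.nan
    return W
def hsvmask(im,name):
    H,S,V=cv2.split(cv2.cvtColor(im,cv2.COLOR_RGB2HSV))
    return dict(yellow=(abs(H.astype(int)-29)<6)&(S>150)&(V>120),
      red=((H<6)|(H>174))&(S>160)&(V>100),
      blue=(abs(H.astype(int)-110)<12)&(S>130)&(V>50),
      white=(S<45)&(V>170),
      black=(V<60))[name]
def blob(mask,uv,rad):
    v,u=np.mgrid[:mask.shape[0],:mask.shape[1]]
    m=mask&(np.hypot(u-uv[0],v-uv[1])<rad)
    return np.c_[u[m],v[m]]
def rect(P):
    (c,s,a)=cv2.minAreaRect((P[:,:2]*1000).astype(np.float32))
    if s[0]<s[1]: s=s[::-1];a+=90
    return np.round(c,1),np.round(s,1),round((a+90)%180-90,1)
E
python3 - <<'E'
import pickle
from h import *
c=pickle.load(open("top0.pkl","rb"));im=c["image"];W=worldmap(c)
for n,col,uv,rad,h in[("tape","yellow",(241,259),20,.028),("block","red",(418,260),26,.034),("tileB","red",(257,205),33,.005),("tileT","yellow",(401,199),30,.005),("ring","blue",(324,199),24,.005),("disc","white",(324,199),14,.005),("small","white",(303,247),14,.07),("large","blue",(361,250),16,.073)]:
    b=blob(hsvmask(im,col),uv,rad);
    w=W[b[:,1],b[:,0]]; zz=w[:,2]
    top=b[np.abs(zz-h)<.009] if n in("tape","block","small","large") else b
    P=toplane(c,top,h);wt=W[top[:,1],top[:,0]]
    print(n,len(b),len(top),"rect",rect(P),"mean",np.round(P.mean(0)*1000,1),"depthmean",np.round(np.nanmean(wt,0)*1000,1))
for n,uv,r_ in[("tin",(162,204),14),("jar",(488,223),9),("mallet",(358,142),9),("handle",(276,149),4),("bench",(303,300),8)]:
    w=W[uv[1]-r_:uv[1]+r_,uv[0]-r_:uv[0]+r_].reshape(-1,3);print(n,np.round(np.nanmedian(w,0)*1000))
E
```

```text
tape 203 202 rect (array([423.8, 251.6]), array([57. , 47.4]), 53.2) mean [424.9 252.9  28. ] depthmean [424.8 252.7  28.8]
block 446 440 rect (array([ 422.9, -257.9]), array([94.6, 45.6]), -15.8) mean [ 422.8 -257.8   34. ] depthmean [ 422.7 -257.6   35.4]
tileB 348 348 rect (array([583.8, 214.5]), array([129.7,  79. ]), 34.4) mean [583.1 215.3   5. ] depthmean [582.8 215.    6.9]
tileT 304 304 rect (array([ 604.9, -221.2]), array([94.1, 84.6]), 31.2) mean [ 604.6 -221.2    5. ] depthmean [ 604.5 -221.     7.1]
ring 337 337 rect (array([602.5,  14.5]), array([103.7, 102.3]), 0.1) mean [602.5  14.4   5. ] depthmean [602.2  14.1   6.9]
disc 253 253 rect (array([603.8,  12.9]), array([51.9, 51.2]), 0.2) mean [603.6  13.7   5. ] depthmean [603.1  13.6   7.5]
small 162 160 rect (array([454. ,  72.6]), array([39.2, 36.6]), 0.7) mean [454.5  71.8  70. ] depthmean [454.4  71.7  71.4]
large 352 275 rect (array([448.9, -92.8]), array([50.2, 47.5]), -0.3) mean [448.3 -92.8  73. ] depthmean [448.2 -92.7  74.4]
tin [570. 460. 112.]
jar [ 520. -433.  122.]
mallet [766. -87.  58.]
handle [754. 159.  24.]
bench [307.  72.   1.]
```

Emit:
apply_moves(
  targets=[
    {"dp": [0.251,0.395,-0.049],"yaw": -30.6},
    {"dp": [0.251,0.395,-0.049],"yaw": -30.6},
    {"dp": [0.251,0.395,-0.049],"yaw": -30.6},
    {"dp": [0.251,0.395,-0.049],"yaw": -30.6},
    {"dp": [0.251,0.395,-0.049],"yaw": -30.6},
    {"dp": [0.251,0.395,-0.049],"yaw": -30.6},
    {"dp": [0.251,0.395,-0.049],"yaw": -30.6},
    {"dp": [0.251,0.395,-0.049],"yaw": -30.6},
    {"dp": [0.251,0.395,-0.049],"yaw": -30.6},
    {"dp": [0.251,0.395,-0.049],"yaw": -30.6},
    {"dp": [0.251,0.395,-0.049],"yaw": -30.6},
    {"dp": [0.251,0.395,-0.049],"yaw": -30.6},
    {"dp": [0.251,0.395,-0.049],"yaw": -30.6},
    {"dp": [0.251,0.395,-0.049],"yaw": -30.6},
    {"dp": [0.251,0.395,-0.049],"yaw": -30.6},
    {"dp": [0.251,0.395,-0.049],"yaw": -30.6},
    {"dp": [0.251,0.395,-0.049],"yaw": -30.6},
    {"dp": [0.251,0.395,-0.049],"yaw": -30.6},
  ],
  grip=-1,
)

```text
time_s: 1.6
tcp_pos: [0.4226, -0.2584, 0.1996]
eef_rot: [-180.0, -0.0, 164.1]
contact_force: [-0.1, 0.3, 0.6]
gripper_width: 0.0874
gripper_force: 0.0
```

```bash
cat >> h.py <<'E'
def wrist(fn):
    from plant import get_state,cams
    from scipy.spatial.transform import Rotation as Ro
    s=get_state();c=cams.capture("wrist")
    T=np.eye(4);T[:3,:3]=Ro.from_euler("xyz",s["eef_rot"],degrees=True).as_matrix();T[:3,3]=s["tcp_pos"]
    M=np.linalg.inv(T@c["T_tool_cam"]);c["R"]=M[:3,:3];c["t"]=M[:3,3]
    cv2.imwrite(f"pics/{fn}.png",c["image"][:,:,::-1])
    return s,c
def comps(c,col,h,tol=.008,amin=300):
    """coloured blobs at height h seen: rect on plane h"""
    W=worldmap(c,c["R"],c["t"])
    m=(hsvmask(c["image"],col)&(np.abs(W[...,2]-h)<tol)).astype(np.uint8)
    n,L,st,_=cv2.connectedComponentsWithStats(m)
    for i in range(1,n):
        if st[i,4]>amin:
            v,u=np.nonzero(L==i);P=toplane(c,np.c_[u,v],h)
            print(col,h,st[i].tolist(),"rect",rect(P),"mean",np.round(P.mean(0)*1000,1),"z",round(float(np.nanmedian(W[v,u,2]))*1000,1))
E
python3 - <<'E'
from h import *
s,c=wrist("w1");print(s["tcp_pos"],s["eef_rot"],s["joints"],s["time_s"]);comps(c,"red",.034)
E
```

```text
[ 0.42260732 -0.25844261  0.19957979] [-1.79997826e+02 -6.56055211e-04  1.64080797e+02] [-8.66639875e+00  5.82938464e+00 -2.55901742e+01  2.43063227e-03
 -5.85813665e+01 -9.72540717e+01] 1.6
red 0.034 [294, 143, 40, 81, 2534] rect (array([ 420.2, -256.6]), array([92.1, 43.2]), -15.7) mean [ 417.4 -255.9   34. ] z 34.3
```

View pics/w1.png

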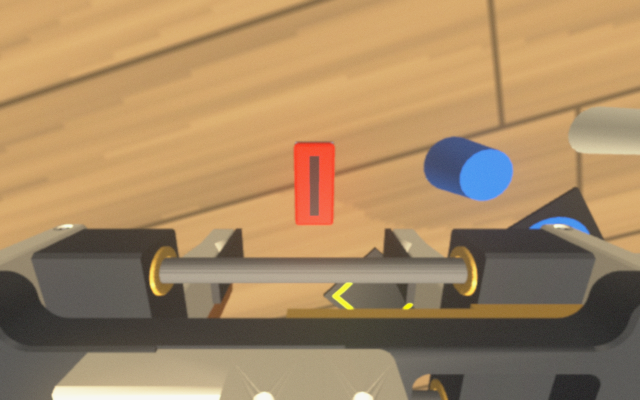

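The wrist view shows the block centred at (314,183) between the open jaws, at yaw -15.7° and within 3 mm of the top view.

Emit:
apply_moves(
  targets=[
    {"dp": [-0.002,0.001,-0.04],"yaw": 0},
    {"dp": [-0.002,0.001,-0.08],"yaw": 0},
    {"dp": [-0.002,0.001,-0.11],"yaw": 0},
    {"dp": [-0.002,0.001,-0.135],"yaw": 0},
    {"dp": [-0.002,0.001,-0.155],"yaw": 0},
    {"dp": [-0.002,0.001,-0.165],"yaw": 0},
    {"dp": [-0.002,0.001,-0.172],"yaw": 0},
    {"dp": [-0.002,0.001,-0.172],"yaw": 0},
    {"dp": [-0.002,0.001,-0.172],"yaw": 0},
  ],
)

```text
time_s: 2.4
tcp_pos: [0.4212, -0.257, 0.0277]
eef_rot: [-180.0, -0.0, 164.2]
contact_force: [0.5, -0.6, 0.5]
gripper_width: 0.0875
gripper_force: 0.0
```

Emit:
apply_moves(
  targets=[
    {"dp": [0,0,0],"yaw": 0},
    {"dp": [0,0,0],"yaw": 0},
    {"dp": [0,0,0],"yaw": 0},
    {"dp": [0,0,0],"yaw": 0},
    {"dp": [0,0,0],"yaw": 0},
    {"dp": [0,0,0],"yaw": 0},
    {"dp": [0,0,0],"yaw": 0},
    {"dp": [0,0,0],"yaw": 0},
    {"dp": [0,0,0],"yaw": 0},
    {"dp": [0,0,0],"yaw": 0},
  ],
  grip=1,
  squeeze=20,
)

```text
time_s: 3.23
tcp_pos: [0.4211, -0.2567, 0.0277]
eef_rot: [-180.0, 0.0, 164.2]
contact_force: [-0.8, 1.5, 4.2]
gripper_width: 0.0448
gripper_force: 20.0
```

Emit:
apply_moves(
  targets=[
    {"dp": [0,0,0.03],"yaw": 0},
    {"dp": [0,0,0.07],"yaw": 0},
    {"dp": [0,0,0.11],"yaw": 0},
    {"dp": [0,0,0.14],"yaw": 0},
    {"dp": [0.01,0.029,0.14],"yaw": 5},
    {"dp": [0.023,0.066,0.14],"yaw": 10},
    {"dp": [0.036,0.103,0.14],"yaw": 15},
    {"dp": [0.049,0.14,0.14],"yaw": 20},
    {"dp": [0.062,0.178,0.14],"yaw": 25},
    {"dp": [0.075,0.215,0.14],"yaw": 30},
    {"dp": [0.088,0.252,0.14],"yaw": 35},
    {"dp": [0.1,0.29,0.14],"yaw": 40},
    {"dp": [0.113,0.327,0.14],"yaw": 45},
    {"dp": [0.126,0.364,0.14],"yaw": 50.2},
    {"dp": [0.139,0.4,0.14],"yaw": 50.2},
    {"dp": [0.15,0.435,0.14],"yaw": 50.2},
    {"dp": [0.158,0.46,0.14],"yaw": 50.2},
    {"dp": [0.1625,0.4715,0.14],"yaw": 50.2},
    {"dp": [0.1625,0.4715,0.14],"yaw": 50.2},
    {"dp": [0.1625,0.4715,0.14],"yaw": 50.2},
  ],
)

```text
time_s: 4.9
tcp_pos: [0.583, 0.2149, 0.1666]
eef_rot: [180.0, -0.1, -145.6]
contact_force: [-0.2, -0.6, -2.5]
gripper_width: 0.0449
gripper_force: 20.0
```

Run:
```python
from h import *
s,c=wrist("w2");print(s["tcp_pos"],s["eef_rot"],s["gripper_width"],s["contact_force"])
z=s["tcp_pos"][2]
comps(c,"red",.005);comps(c,"red",z-.0277+.034)
```

```text
[0.58304115 0.21492638 0.1665842 ] [ 1.79989700e+02 -1.04121182e-01 -1.45590218e+02] 0.04490593085683226 [-0.16515235 -0.61551736 -2.49594566]
red 0.005 [277, 130, 75, 37, 967] rect (array([546.1, 191.2]), array([79.2, 38. ]), -55.6) mean [540.  187.3   5. ] z 5.9
red 0.17288420468086343 [269, 174, 89, 83, 5935] rect (array([560.8, 199.6]), array([45.4, 43.4]), -55.6) mean [559.4 198.5 172.9] z 173.2
red 0.17288420468086343 [273, 283, 31, 25, 720] rect (array([605.9, 214. ]), array([16.3, 15.1]), -55.6) mean [605.9 213.9 172.9] z 173.2
red 0.17288420468086343 [323, 283, 31, 25, 739] rect (array([590.6, 236.4]), array([16.2, 15.1]), -55.6) mean [590.5 236.3 172.9] z 173.1
```

View pics/w2.png

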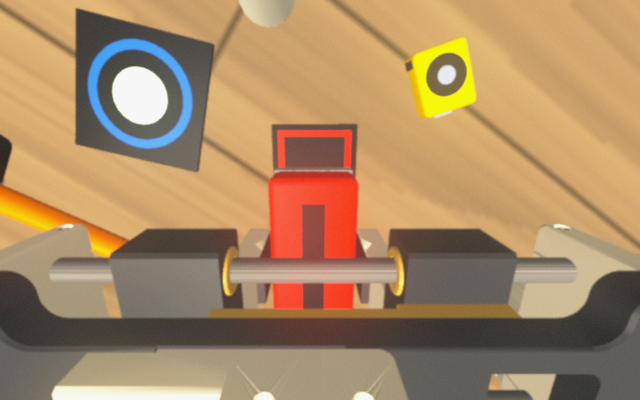

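The tile's near edge is at (314,135), parallel to the block. It needs a shift of about +1.5 and +2 mm. The tape measure is at (441,80) and the round tile at (142,95).

Emit:
apply_moves(
  targets=[
    {"dp": [0.0015,0.002,-0.04],"yaw": 0},
    {"dp": [0.0015,0.002,-0.075],"yaw": 0},
    {"dp": [0.0015,0.002,-0.1],"yaw": 0},
    {"dp": [0.0015,0.002,-0.118],"yaw": 0},
    {"dp": [0.0015,0.002,-0.126],"yaw": 0},
    {"dp": [0.0015,0.002,-0.131],"yaw": 0},
    {"dp": [0.0015,0.002,-0.134],"yaw": 0},
    {"dp": [0.0015,0.002,-0.134],"yaw": 0},
    {"dp": [0.0015,0.002,-0.134],"yaw": 0},
  ],
)

```text
time_s: 5.7
tcp_pos: [0.5857, 0.217, 0.0348]
eef_rot: [-180.0, 0.1, -145.6]
contact_force: [0.2, 0.5, -0.9]
gripper_width: 0.0453
gripper_force: 20.0
```

Emit:
apply_moves(
  targets=[
    {"dp": [0,0,0],"yaw": 0},
    {"dp": [0,0,0],"yaw": 0},
    {"dp": [0,0,0],"yaw": 0},
    {"dp": [0,0,0],"yaw": 0},
    {"dp": [0,0,0],"yaw": 0},
    {"dp": [0,0,0],"yaw": 0},
    {"dp": [0,0,0.02],"yaw": 0},
    {"dp": [0,0,0.05],"yaw": 0},
    {"dp": [0,0,0.09],"yaw": 0},
    {"dp": [0,0,0.13],"yaw": 0},
    {"dp": [0,0,0.166],"yaw": 0},
    {"dp": [0,0,0.166],"yaw": 0},
    {"dp": [0,0,0.166],"yaw": 0},
  ],
  grip=-1,
)

```text
time_s: 6.78
tcp_pos: [0.5861, 0.2176, 0.2027]
eef_rot: [180.0, 0.3, -145.6]
contact_force: [-1.0, -0.2, -0.0]
gripper_width: 0.0878
gripper_force: 0.0
```

Emit:
apply_moves(
  targets=[
    {"dp": [-0.04,0.009,0],"yaw": 5},
    {"dp": [-0.08,0.018,0],"yaw": 11},
    {"dp": [-0.12,0.027,0],"yaw": 17},
    {"dp": [-0.15,0.034,0],"yaw": 18.8},
    {"dp": [-0.1605,0.0355,0],"yaw": 18.8},
    {"dp": [-0.1605,0.0355,0],"yaw": 18.8},
    {"dp": [-0.1605,0.0355,0],"yaw": 18.8},
  ],
)

```text
time_s: 7.37
tcp_pos: [0.4243, 0.2525, 0.1993]
eef_rot: [-180.0, -0.0, -126.8]
contact_force: [0.7, 0.7, -0.3]
gripper_width: 0.0876
gripper_force: 0.0
```

Run:
```python
from h import *
s,c=wrist("w3");print(s["tcp_pos"],s["eef_rot"])
comps(c,"yellow",.028)
```

```text
[0.42431054 0.25248654 0.19930944] [-1.79997038e+02 -1.62695253e-02 -1.26769790e+02]
yellow 0.028 [293, 160, 44, 50, 1375] rect (array([422.3, 252.7]), array([57.5, 48.9]), 53.2) mean [422.4 252.5  28. ] z 28.1
```

View pics/w3.png

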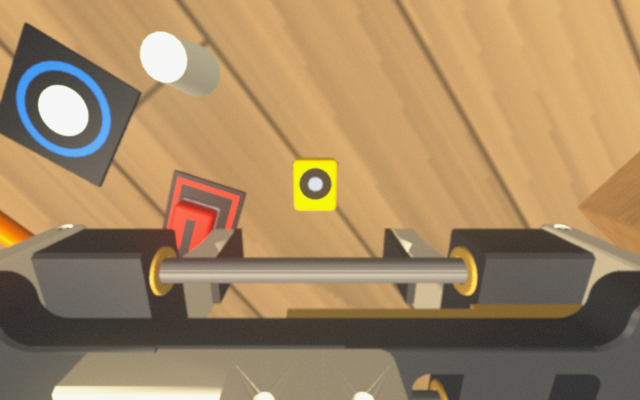

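The tape measure is at (315,184), square with the jaws. The placed block is partly visible inside its red outline at (200,215).

Emit:
apply_moves(
  targets=[
    {"dp": [-0.001,0.0005,-0.04],"yaw": 0},
    {"dp": [-0.001,0.0005,-0.08],"yaw": 0},
    {"dp": [-0.001,0.0005,-0.11],"yaw": 0},
    {"dp": [-0.001,0.0005,-0.135],"yaw": 0},
    {"dp": [-0.001,0.0005,-0.155],"yaw": 0},
    {"dp": [-0.001,0.0005,-0.167],"yaw": 0},
    {"dp": [-0.001,0.0005,-0.174],"yaw": 0},
    {"dp": [-0.001,0.0005,-0.174],"yaw": 0},
    {"dp": [-0.001,0.0005,-0.174],"yaw": 0},
  ],
)

```text
time_s: 8.17
tcp_pos: [0.4242, 0.2526, 0.0253]
eef_rot: [-180.0, -0.1, -126.9]
contact_force: [0.2, -0.6, 1.0]
gripper_width: 0.0875
gripper_force: 0.0
```

Emit:
apply_moves(
  targets=[
    {"dp": [0,0,0],"yaw": 0},
    {"dp": [0,0,0],"yaw": 0},
    {"dp": [0,0,0],"yaw": 0},
    {"dp": [0,0,0],"yaw": 0},
    {"dp": [0,0,0],"yaw": 0},
    {"dp": [0,0,0],"yaw": 0},
    {"dp": [0,0,0],"yaw": 0},
    {"dp": [0,0,0],"yaw": 0},
    {"dp": [0,0,0],"yaw": 0},
    {"dp": [0,0,0],"yaw": 0},
  ],
  grip=1,
  squeeze=20,
)

```text
time_s: 9.0
tcp_pos: [0.4236, 0.253, 0.0258]
eef_rot: [180.0, 0.0, -126.8]
contact_force: [-3.5, -0.1, 5.3]
gripper_width: 0.0498
gripper_force: 20.0
```

Emit:
apply_moves(
  targets=[
    {"dp": [0,0,0.03],"yaw": 0},
    {"dp": [0,0,0.07],"yaw": 0},
    {"dp": [0,0,0.11],"yaw": 0},
    {"dp": [0,0,0.14],"yaw": 0},
    {"dp": [0.011,-0.029,0.14],"yaw": -2},
    {"dp": [0.025,-0.066,0.14],"yaw": -4},
    {"dp": [0.039,-0.103,0.14],"yaw": -6},
    {"dp": [0.053,-0.14,0.14],"yaw": -9},
    {"dp": [0.067,-0.177,0.14],"yaw": -12},
    {"dp": [0.082,-0.214,0.14],"yaw": -15},
    {"dp": [0.096,-0.251,0.14],"yaw": -18},
    {"dp": [0.11,-0.288,0.14],"yaw": -20},
    {"dp": [0.124,-0.325,0.14],"yaw": -22},
    {"dp": [0.138,-0.362,0.14],"yaw": -22},
    {"dp": [0.152,-0.398,0.14],"yaw": -22},
    {"dp": [0.165,-0.432,0.14],"yaw": -22},
    {"dp": [0.176,-0.46,0.14],"yaw": -22},
    {"dp": [0.1815,-0.4735,0.14],"yaw": -22},
    {"dp": [0.1815,-0.4735,0.14],"yaw": -22},
    {"dp": [0.1815,-0.4735,0.14],"yaw": -22},
  ],
)

```text
time_s: 10.67
tcp_pos: [0.6044, -0.2212, 0.1642]
eef_rot: [179.9, -0.1, -148.9]
contact_force: [0.2, 0.9, -2.4]
gripper_width: 0.0498
gripper_force: 20.0
```

Run:
```python
from h import *
s,c=wrist("w4");print(s["tcp_pos"],s["eef_rot"],s["gripper_width"],s["contact_force"])
z=s["tcp_pos"][2]
comps(c,"yellow",.005,amin=100);comps(c,"yellow",z-.0258+.028)
```

```text
[ 0.60437254 -0.22123834  0.16424735] [ 1.79911134e+02 -8.69870528e-02 -1.48944492e+02] 0.04983168388050675 [ 0.24172752  0.86079894 -2.41875786]
yellow 0.005 [276, 146, 80, 54, 1299] rect (array([ 588. , -227.7]), array([84.8, 58.3]), -59.0) mean [ 578.1 -232.1    5. ] z 5.8
yellow 0.16644734973116457 [267, 207, 93, 50, 2760] rect (array([ 589.9, -230.2]), array([48. , 27.7]), -59.0) mean [ 586.6 -232.3  166.4] z 166.4
yellow 0.16644734973116457 [270, 283, 86, 22, 1737] rect (array([ 621.9, -211.1]), array([47.9, 13.6]), -59.0) mean [ 622.  -210.9  166.4] z 166.6
```

View pics/w4.png

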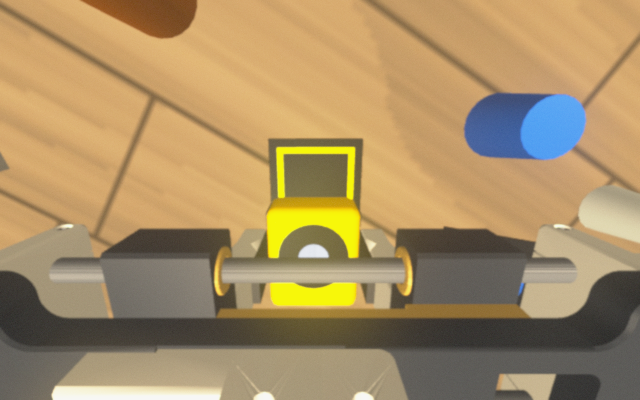

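The yellow outline is at (316,172) under the tape measure, parallel with it. I'll shift by (+1, +2) mm and lower.

Emit:
apply_moves(
  targets=[
    {"dp": [0.001,0.002,-0.04],"yaw": 0},
    {"dp": [0.001,0.002,-0.075],"yaw": 0},
    {"dp": [0.001,0.002,-0.1],"yaw": 0},
    {"dp": [0.001,0.002,-0.118],"yaw": 0},
    {"dp": [0.001,0.002,-0.126],"yaw": 0},
    {"dp": [0.001,0.002,-0.131],"yaw": 0},
    {"dp": [0.001,0.002,-0.1345],"yaw": 0},
    {"dp": [0.001,0.002,-0.1345],"yaw": 0},
    {"dp": [0.001,0.002,-0.1345],"yaw": 0},
  ],
)

```text
time_s: 11.47
tcp_pos: [0.6068, -0.2185, 0.0323]
eef_rot: [-179.9, 0.1, -148.8]
contact_force: [-0.4, -0.2, -1.1]
gripper_width: 0.0498
gripper_force: 20.0
```

Emit:
apply_moves(
  targets=[
    {"dp": [0,0,0],"yaw": 0},
    {"dp": [0,0,0],"yaw": 0},
    {"dp": [0,0,0],"yaw": 0},
    {"dp": [0,0,0],"yaw": 0},
    {"dp": [0,0,0],"yaw": 0},
    {"dp": [0,0,0],"yaw": 0},
    {"dp": [0,0,0.02],"yaw": 0},
    {"dp": [0,0,0.05],"yaw": 0},
    {"dp": [0,0,0.09],"yaw": 0},
    {"dp": [0,0,0.13],"yaw": 0},
    {"dp": [0,0,0.1685],"yaw": 0},
    {"dp": [0,0,0.1685],"yaw": 0},
    {"dp": [0,0,0.1685],"yaw": 0},
  ],
  grip=-1,
)

```text
time_s: 12.55
tcp_pos: [0.6075, -0.2189, 0.2031]
eef_rot: [-179.8, 0.3, -148.8]
contact_force: [-1.0, 0.4, -0.8]
gripper_width: 0.0874
gripper_force: 0.0
```

Emit:
apply_moves(
  targets=[
    {"dp": [-0.018,0.035,0],"yaw": 0},
    {"dp": [-0.036,0.07,0],"yaw": 0},
    {"dp": [-0.054,0.105,0],"yaw": 0},
    {"dp": [-0.072,0.14,0],"yaw": 0},
    {"dp": [-0.09,0.175,0],"yaw": 0},
    {"dp": [-0.108,0.21,0],"yaw": 0},
    {"dp": [-0.126,0.245,0],"yaw": 0},
    {"dp": [-0.144,0.276,0],"yaw": 0},
    {"dp": [-0.152,0.291,0],"yaw": 0},
    {"dp": [-0.152,0.291,0],"yaw": 0},
    {"dp": [-0.152,0.291,0],"yaw": 0},
  ],
)

```text
time_s: 13.47
tcp_pos: [0.4533, 0.073, 0.1991]
eef_rot: [180.0, -0.0, -148.7]
contact_force: [0.4, 0.2, -0.1]
gripper_width: 0.0875
gripper_force: 0.0
```

Run:
```python
from h import *
s,c=wrist("w5");print(s["tcp_pos"],s["eef_rot"])
comps(c,"white",.07);comps(c,"white",.005);comps(c,"blue",.005)
```

```text
[0.45331101 0.07299418 0.1990748 ] [ 1.79991900e+02 -4.90841944e-02 -1.48687501e+02]
white 0.07 [293, 177, 41, 39, 1221] rect (array([453.6,  73.2]), array([40.2, 38.9]), -11.8) mean [453.3  73.   70. ] z 70.6
blue 0.005 [178, 218, 63, 39, 467] rect (array([584.1, -14. ]), array([93.3, 31.3]), -31.8) mean [581.9 -16.1   5. ] z 5.8
```

View pics/w5.png

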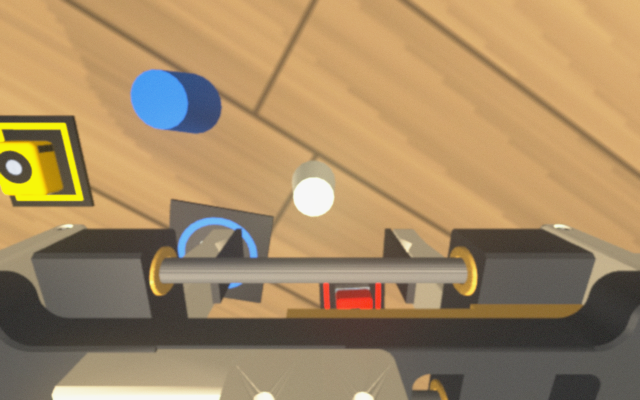

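The white cup's top is at (313,197), right under the jaws. The tape measure sits in its outline at (30,165).

Emit:
apply_moves(
  targets=[
    {"dp": [0,0,-0.04],"yaw": 0},
    {"dp": [0,0,-0.075],"yaw": 0},
    {"dp": [0,0,-0.105],"yaw": 0},
    {"dp": [0,0,-0.13],"yaw": 0},
    {"dp": [0,0,-0.15],"yaw": 0},
    {"dp": [0,0,-0.16],"yaw": 0},
    {"dp": [0,0,-0.164],"yaw": 0},
    {"dp": [0,0,-0.164],"yaw": 0},
    {"dp": [0,0,-0.164],"yaw": 0},
  ],
)

```text
time_s: 14.27
tcp_pos: [0.4544, 0.0718, 0.0356]
eef_rot: [-180.0, -0.0, -148.9]
contact_force: [0.1, 0.7, 0.1]
gripper_width: 0.0876
gripper_force: 0.0
```

Emit:
apply_moves(
  targets=[
    {"dp": [0,0,0],"yaw": 0},
    {"dp": [0,0,0],"yaw": 0},
    {"dp": [0,0,0],"yaw": 0},
    {"dp": [0,0,0],"yaw": 0},
    {"dp": [0,0,0],"yaw": 0},
    {"dp": [0,0,0],"yaw": 0},
    {"dp": [0,0,0],"yaw": 0},
    {"dp": [0,0,0],"yaw": 0},
    {"dp": [0,0,0],"yaw": 0},
    {"dp": [0,0,0],"yaw": 0},
  ],
  grip=1,
  squeeze=15,
)

```text
time_s: 15.1
tcp_pos: [0.4541, 0.0724, 0.0357]
eef_rot: [180.0, 0.0, -148.8]
contact_force: [-0.2, 0.4, 2.6]
gripper_width: 0.0495
gripper_force: 15.1
```

Emit:
apply_moves(
  targets=[
    {"dp": [0,0,0.005],"yaw": 0},
    {"dp": [0,0,0.02],"yaw": 0},
    {"dp": [0,0,0.05],"yaw": 0},
    {"dp": [0,0,0.08],"yaw": 0},
    {"dp": [0,0,0.08],"yaw": 0},
    {"dp": [0,0,0.08],"yaw": 0},
  ],
)

```text
time_s: 15.6
tcp_pos: [0.455, 0.0729, 0.1173]
eef_rot: [180.0, 0.2, -148.8]
contact_force: [-0.2, 0.8, -0.7]
gripper_width: 0.0495
gripper_force: 14.9
```

Emit:
apply_moves(
  targets=[
    {"dp": [0.02,-0.008,0.01],"yaw": 0},
    {"dp": [0.05,-0.019,0.02],"yaw": 0},
    {"dp": [0.085,-0.033,0.03],"yaw": 0},
    {"dp": [0.115,-0.045,0.03],"yaw": 0},
    {"dp": [0.138,-0.054,0.03],"yaw": 0},
    {"dp": [0.149,-0.058,0.03],"yaw": 0},
    {"dp": [0.149,-0.058,0.03],"yaw": 0},
    {"dp": [0.149,-0.058,0.03],"yaw": 0},
    {"dp": [0.149,-0.058,0.03],"yaw": 0},
  ],
)

```text
time_s: 16.35
tcp_pos: [0.6016, 0.0144, 0.1446]
eef_rot: [179.9, -0.1, -148.8]
contact_force: [-0.3, -0.7, -0.6]
gripper_width: 0.0492
gripper_force: 14.9
```

Run:
```python
from h import *
s,c=wrist("w6");print(s["tcp_pos"],s["eef_rot"],s["gripper_width"],s["gripper_force"])
z=s["tcp_pos"][2]
comps(c,"white",z-.0357+.07,amin=50);comps(c,"white",.005,amin=50);comps(c,"blue",.005,amin=50)
# circle fit of ring: robust on outer/inner points
from scipy.optimize import least_squares
W=worldmap(c);m=hsvmask(c["image"],"blue")&(abs(W[...,2]-.005)<.008);v,u=np.nonzero(m);P=toplane(c,np.c_[u,v],.005)[:,:2]*1000
f=least_squares(lambda p:np.hypot(*(P-p[:2]).T)-p[2],[603,14,48]);print(f.x,len(P))
```

```text
[0.60162096 0.01439152 0.14458407] [ 1.79949451e+02 -1.14573333e-01 -1.48843030e+02] 0.04919250434419547 14.896860495275526
white 0.17888406677128962 [267, 283, 93, 25, 2263] rect (array([600.4,  13.5]), array([39.6, 11.9]), -58.9) mean [600.4  13.5 178.9] z 179.4
white 0.005 [86, 106, 20, 5, 96] rect (array([ 636.4, -205.9]), array([18.4,  3.6]), -58.9) mean [ 636.4 -205.9    5. ] z 11.4
white 0.005 [287, 169, 54, 36, 1345] rect (array([594.8,  11.5]), array([55.2, 36.5]), -60.1) mean [594.2  11.4   5. ] z 6.6
blue 0.005 [269, 4, 47, 21, 161] rect (array([474.4, -84.6]), array([41.6,  9.3]), -73.4) mean [475.2 -83.    5. ] z 9.1
blue 0.005 [265, 144, 100, 79, 1687] rect (array([591.7,  11. ]), array([102.8,  80.3]), -61.2) mean [583.5   6.7   5. ] z 5.8
[581.60429035   1.3405643   49.34980153] 1852
```

View pics/w6.png

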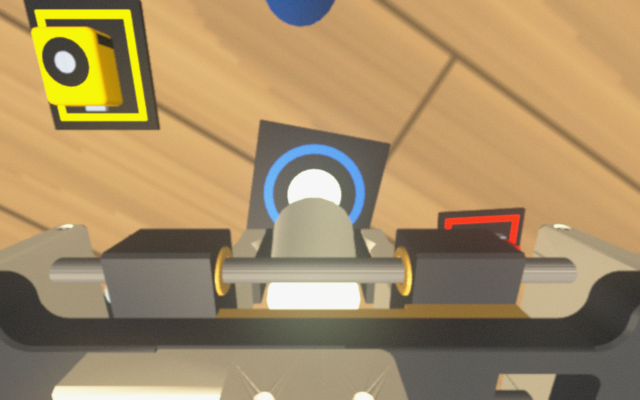

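The white disc is at (315,188) and the ring around it at (314,190), with the held cup directly over them. The tape measure sits inside its outline at (75,65). Lowering with a 1 mm correction.

Emit:
apply_moves(
  targets=[
    {"dp": [-0.001,0.0005,-0.03],"yaw": 0},
    {"dp": [-0.001,0.0005,-0.055],"yaw": 0},
    {"dp": [-0.001,0.0005,-0.075],"yaw": 0},
    {"dp": [-0.001,0.0005,-0.09],"yaw": 0},
    {"dp": [-0.001,0.0005,-0.097],"yaw": 0},
    {"dp": [-0.001,0.0005,-0.102],"yaw": 0},
    {"dp": [-0.001,0.0005,-0.1045],"yaw": 0},
    {"dp": [-0.001,0.0005,-0.1045],"yaw": 0},
    {"dp": [-0.001,0.0005,-0.1045],"yaw": 0},
  ],
)

```text
time_s: 17.15
tcp_pos: [0.6025, 0.0151, 0.042]
eef_rot: [-180.0, 0.1, -148.8]
contact_force: [-0.1, 0.3, -0.5]
gripper_width: 0.0495
gripper_force: 14.9
```

Emit:
apply_moves(
  targets=[
    {"dp": [0,0,0],"yaw": 0},
    {"dp": [0,0,0],"yaw": 0},
    {"dp": [0,0,0],"yaw": 0},
    {"dp": [0,0,0],"yaw": 0},
    {"dp": [0,0,0],"yaw": 0},
    {"dp": [0,0,0],"yaw": 0},
    {"dp": [0,0,0.02],"yaw": 0},
    {"dp": [0,0,0.05],"yaw": 0},
    {"dp": [0,0,0.09],"yaw": 0},
    {"dp": [0,0,0.13],"yaw": 0},
    {"dp": [0,0,0.1585],"yaw": 0},
    {"dp": [0,0,0.1585],"yaw": 0},
    {"dp": [0,0,0.1585],"yaw": 0},
  ],
  grip=-1,
)

```text
time_s: 18.23
tcp_pos: [0.603, 0.0151, 0.202]
eef_rot: [-179.9, 0.3, -148.8]
contact_force: [-0.6, -0.1, -1.0]
gripper_width: 0.0876
gripper_force: 0.0
```

Run:
```python
from h import *
s,c=wrist("w7");print(s["tcp_pos"],s["eef_rot"])
comps(c,"white",.075,amin=50)
```

```text
[0.60301627 0.01512612 0.20200897] [-179.94533663    0.25941116 -148.83105002]
white 0.075 [293, 176, 41, 39, 1251] rect (array([602.6,  14.8]), array([39.6, 39.1]), -58.8) mean [602.4  14.5  75. ] z 75.6
```

Emit:
apply_moves(
  targets=[
    {"dp": [-0.03,-0.021,0],"yaw": 0},
    {"dp": [-0.06,-0.042,0],"yaw": 0},
    {"dp": [-0.09,-0.063,0],"yaw": 0},
    {"dp": [-0.12,-0.084,0],"yaw": 0},
    {"dp": [-0.143,-0.1,0],"yaw": 0},
    {"dp": [-0.1535,-0.1075,0],"yaw": 0},
    {"dp": [-0.1535,-0.1075,0],"yaw": 0},
    {"dp": [-0.1535,-0.1075,0],"yaw": 0},
  ],
)

```text
time_s: 18.95
tcp_pos: [0.4483, -0.0929, 0.1991]
eef_rot: [180.0, -0.0, -148.9]
contact_force: [1.0, 0.2, -0.1]
gripper_width: 0.0878
gripper_force: 0.0
```

Run:
```python
from h import *
s,c=wrist("w8");print(s["tcp_pos"],s["eef_rot"])
comps(c,"blue",.073,tol=.004,amin=200)
```

```text
[ 0.44828524 -0.09294338  0.1991433 ] [ 1.79990278e+02 -2.97352697e-02 -1.48872302e+02]
blue 0.073 [289, 171, 51, 50, 1961] rect (array([446.9, -92.2]), array([50.3, 49.1]), 36.6) mean [446.5 -92.7  73. ] z 73.6
```

View pics/w8.png

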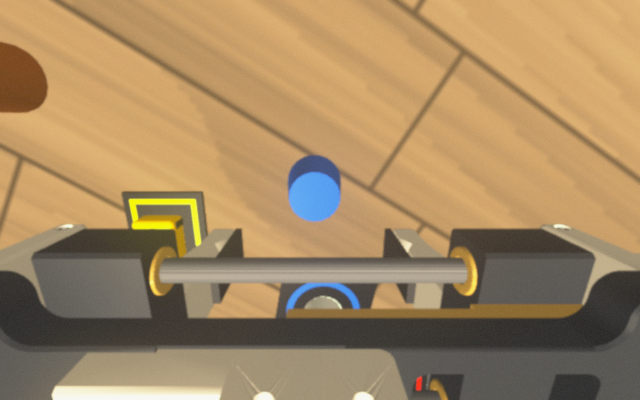

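The blue cup's top is at (314,190), centred between the jaws and about 1.5 mm off along x.

Emit:
apply_moves(
  targets=[
    {"dp": [-0.0015,0.0005,-0.04],"yaw": 0},
    {"dp": [-0.0015,0.0005,-0.075],"yaw": 0},
    {"dp": [-0.0015,0.0005,-0.105],"yaw": 0},
    {"dp": [-0.0015,0.0005,-0.13],"yaw": 0},
    {"dp": [-0.0015,0.0005,-0.15],"yaw": 0},
    {"dp": [-0.0015,0.0005,-0.158],"yaw": 0},
    {"dp": [-0.0015,0.0005,-0.161],"yaw": 0},
    {"dp": [-0.0015,0.0005,-0.161],"yaw": 0},
    {"dp": [-0.0015,0.0005,-0.161],"yaw": 0},
  ],
)

```text
time_s: 19.75
tcp_pos: [0.4481, -0.0918, 0.0392]
eef_rot: [-180.0, 0.0, -148.8]
contact_force: [-0.8, -0.7, -0.4]
gripper_width: 0.0875
gripper_force: 0.0
```

Emit:
apply_moves(
  targets=[
    {"dp": [0,0,0],"yaw": 0},
    {"dp": [0,0,0],"yaw": 0},
    {"dp": [0,0,0],"yaw": 0},
    {"dp": [0,0,0],"yaw": 0},
    {"dp": [0,0,0],"yaw": 0},
    {"dp": [0,0,0],"yaw": 0},
    {"dp": [0,0,0],"yaw": 0},
    {"dp": [0,0,0],"yaw": 0},
    {"dp": [0,0,0],"yaw": 0},
  ],
  grip=1,
  squeeze=15,
)

```text
time_s: 20.5
tcp_pos: [0.4474, -0.0922, 0.0389]
eef_rot: [-180.0, 0.0, -148.8]
contact_force: [-0.8, 0.3, 6.0]
gripper_width: 0.0622
gripper_force: 15.2
```

Emit:
apply_moves(
  targets=[
    {"dp": [0,0,0.005],"yaw": 0},
    {"dp": [0,0,0.02],"yaw": 0},
    {"dp": [0,0,0.05],"yaw": 0},
    {"dp": [0,0,0.09],"yaw": 0},
    {"dp": [0,0,0.13],"yaw": 0},
    {"dp": [0,0,0.13],"yaw": 0},
    {"dp": [0,0,0.13],"yaw": 0},
  ],
)

```text
time_s: 21.08
tcp_pos: [0.4482, -0.0919, 0.171]
eef_rot: [-179.9, 0.3, -148.8]
contact_force: [0.1, -0.5, -1.7]
gripper_width: 0.0621
gripper_force: 14.9
```

Emit:
apply_moves(
  targets=[
    {"dp": [0.02,0.014,0],"yaw": 0},
    {"dp": [0.05,0.035,0],"yaw": 0},
    {"dp": [0.08,0.055,0],"yaw": 0},
    {"dp": [0.11,0.076,0],"yaw": 0},
    {"dp": [0.135,0.093,0],"yaw": 0},
    {"dp": [0.15,0.103,0],"yaw": 0},
    {"dp": [0.155,0.107,0],"yaw": 0},
    {"dp": [0.155,0.107,0],"yaw": 0},
    {"dp": [0.155,0.107,0],"yaw": 0},
    {"dp": [0.155,0.107,0],"yaw": 0},
  ],
)

```text
time_s: 21.92
tcp_pos: [0.6007, 0.0141, 0.1679]
eef_rot: [180.0, -0.1, -148.9]
contact_force: [-0.7, 0.3, -0.8]
gripper_width: 0.0622
gripper_force: 14.9
```

Run:
```python
from h import *
s,c=wrist("w9");print(s["tcp_pos"],s["eef_rot"],s["gripper_width"],s["gripper_force"])
z=s["tcp_pos"][2]
comps(c,"blue",z-.0389+.073,tol=.004,amin=100);comps(c,"white",.075,amin=50)
```

```text
[0.60068206 0.01413951 0.16789058] [ 1.79961777e+02 -9.45570286e-02 -1.48858080e+02] 0.06223934348245168 14.887237125076354
blue 0.2019905771267566 [272, 239, 84, 18, 993] rect (array([580.3,   2. ]), array([34.1,  7.6]), -58.9) mean [581.2   2.2 202. ] z 201.9
blue 0.2019905771267566 [255, 284, 117, 24, 2740] rect (array([599.8,  13.4]), array([49.9, 11.4]), -58.9) mean [599.7  13.5 202. ] z 202.4
```

View pics/w9.png

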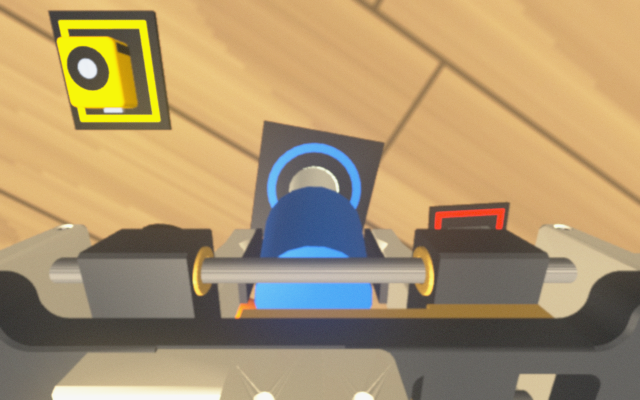

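The blue cup is over the white one, whose edge shows at (315,180). I'll shift by (+1, +0.5) mm and lower in stages, checking the force.

Emit:
apply_moves(
  targets=[
    {"dp": [0.001,0.0005,-0.02],"yaw": 0},
    {"dp": [0.001,0.0005,-0.04],"yaw": 0},
    {"dp": [0.001,0.0005,-0.055],"yaw": 0},
    {"dp": [0.001,0.0005,-0.07],"yaw": 0},
    {"dp": [0.001,0.0005,-0.08],"yaw": 0},
    {"dp": [0.001,0.0005,-0.09],"yaw": 0},
    {"dp": [0.001,0.0005,-0.1],"yaw": 0},
    {"dp": [0.001,0.0005,-0.1],"yaw": 0},
    {"dp": [0.001,0.0005,-0.1],"yaw": 0},
  ],
)

```text
time_s: 22.72
tcp_pos: [0.6029, 0.0151, 0.0684]
eef_rot: [180.0, -0.0, -148.8]
contact_force: [0.0, -0.3, -0.5]
gripper_width: 0.0625
gripper_force: 14.9
```

Emit:
apply_moves(
  targets=[
    {"dp": [0,0,-0.004],"yaw": 0},
    {"dp": [0,0,-0.008],"yaw": 0},
    {"dp": [0,0,-0.012],"yaw": 0},
    {"dp": [0,0,-0.016],"yaw": 0},
    {"dp": [0,0,-0.019],"yaw": 0},
    {"dp": [0,0,-0.021],"yaw": 0},
    {"dp": [0,0,-0.021],"yaw": 0},
    {"dp": [0,0,-0.021],"yaw": 0},
  ],
)

```text
time_s: 23.38
tcp_pos: [0.603, 0.0153, 0.0474]
eef_rot: [180.0, -0.0, -148.8]
contact_force: [1.2, -0.3, -0.0]
gripper_width: 0.0621
gripper_force: 14.9
```

No contact force and the height is as planned. Release, rise and pull back towards the start to clear the top camera.

Emit:
apply_moves(
  targets=[
    {"dp": [0,0,0],"yaw": 0},
    {"dp": [0,0,0],"yaw": 0},
    {"dp": [0,0,0],"yaw": 0},
    {"dp": [0,0,0],"yaw": 0},
    {"dp": [0,0,0],"yaw": 0},
    {"dp": [0,0,0],"yaw": 0},
    {"dp": [0,0,0.02],"yaw": 0},
    {"dp": [0,0,0.05],"yaw": 0},
    {"dp": [0,0,0.09],"yaw": 0},
    {"dp": [0,0,0.13],"yaw": 0},
    {"dp": [0,0,0.17],"yaw": 0},
    {"dp": [0,0,0.2],"yaw": 0},
    {"dp": [0,0,0.2],"yaw": 0},
  ],
  grip=-1,
)

```text
time_s: 24.47
tcp_pos: [0.6061, 0.0155, 0.2556]
eef_rot: [-179.7, 0.6, -148.8]
contact_force: [1.4, 0.6, 0.4]
gripper_width: 0.088
gripper_force: 0.0
```

Emit:
apply_moves(
  targets=[
    {"dp": [-0.02,-0.03,0],"yaw": 0},
    {"dp": [-0.04,-0.06,0],"yaw": 0},
    {"dp": [-0.06,-0.095,0],"yaw": 0},
    {"dp": [-0.08,-0.13,0],"yaw": 0},
    {"dp": [-0.1,-0.165,0],"yaw": 0},
    {"dp": [-0.12,-0.2,0],"yaw": 0},
    {"dp": [-0.14,-0.235,0],"yaw": 0},
    {"dp": [-0.16,-0.27,0],"yaw": 0},
    {"dp": [-0.18,-0.305,0],"yaw": 0},
    {"dp": [-0.2,-0.34,0],"yaw": 0},
    {"dp": [-0.23,-0.37,0],"yaw": 0},
    {"dp": [-0.26,-0.4,0],"yaw": 0},
    {"dp": [-0.29,-0.43,0],"yaw": 0},
    {"dp": [-0.32,-0.46,0],"yaw": 0},
    {"dp": [-0.35,-0.49,0],"yaw": 0},
    {"dp": [-0.38,-0.52,0],"yaw": 0},
    {"dp": [-0.38,-0.54,0],"yaw": 0},
    {"dp": [-0.38,-0.54,0],"yaw": 0},
    {"dp": [-0.38,-0.54,0],"yaw": 0},
  ],
)

```text
time_s: 26.05
tcp_pos: [0.2221, -0.5254, 0.2469]
eef_rot: [179.9, -0.0, -149.0]
contact_force: [-0.4, 0.3, -0.1]
gripper_width: 0.088
gripper_force: 0.0
```

Run:
```python
from h import *
from plant import cams
c=cams.capture("top");im=c["image"]
cv2.imwrite("pics/top1.png",cv2.resize(im[110:300,180:480,::-1],None,fx=2.6,fy=2.6,interpolation=cv2.INTER_CUBIC))
comps(c,"red",.039,amin=100);comps(c,"yellow",.033,tol=.006,amin=60);comps(c,"blue",.0815,tol=.006,amin=100);comps(c,"blue",.005,tol=.006,amin=60);comps(c,"red",.005,tol=.01,amin=60);comps(c,"yellow",.005,tol=.01,amin=60)
```

```text
red 0.039 [240, 186, 30, 34, 415] rect (array([586.4, 214.9]), array([95.6, 44.5]), 34.8) mean [586.1 214.9  39. ] z 40.0
yellow 0.033 [392, 184, 23, 24, 182] rect (array([ 608.6, -220.7]), array([57. , 47.3]), 32.1) mean [ 610.5 -218.9   33. ] z 34.4
blue 0.0815 [314, 185, 18, 18, 253] rect (array([604.9,  14.3]), array([49.1, 48.3]), 0.1) mean [604.4  13.9  81.5] z 81.6
blue 0.005 [306, 182, 35, 35, 312] rect (array([602.5,  14.5]), array([103.7, 102.3]), 0.1) mean [602.3  14.2   5. ] z 6.6
red 0.005 [235, 181, 44, 49, 330] rect (array([584.1, 214.7]), array([128.9,  79. ]), 34.4) mean [581.6 213.6   5. ] z 7.0
yellow 0.005 [382, 179, 40, 40, 310] rect (array([ 604.9, -221.2]), array([94.1, 84.6]), 31.2) mean [ 605.1 -222.     5. ] z 6.9
```

View pics/top1.png

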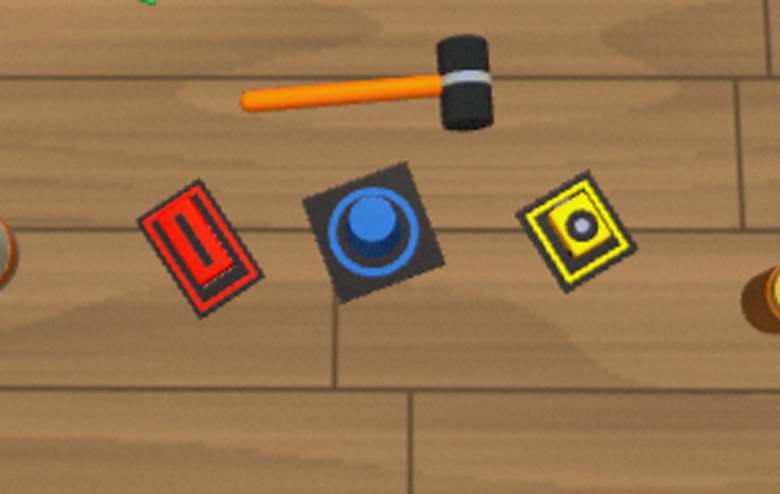

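Everything is in place. The block is in the red outline at (200,245), within about 2 mm and 0.4°. The tape measure is in the yellow one at (578,225), within about 4 mm and 1°, with 10 mm of margin. The blue cup is concentric in its ring at (373,225), its top at the 80 mm height expected when fully home. Handing in.

```bash
python3 -c "
from plant import r
print(r.close_job())"
```

```text
the job is handed in; nothing more can be done
None
```

The job is handed in (about 26 s of robot time): tape measure and block lie lined up inside their outlines, the small cup stands on the disc with the large cup home over it inside the ring, and the arm never touched the tin, jar or mallet.

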